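Stack the clamping squares crosswise

TASK

Take the two L-shaped clamping squares off the sloping stand and stack them on the one lying on the bench, flat, screw heads up and outlines in line, each turned half round from the one below it, so that the screw heads clear and the pile of three lies level and balanced. Either of the two may go first; leave the putty tin, the solder spool beside the stand and the spring clamp alone.

Things in the scene. Friction and masses are not known exactly. Their poses are not given: they have to be found in the camera images.
- square_base: Bottom square, loose, flat on the bench, heading varies: aluminium L, legs 120 long (over the corner) x 45 wide x 14 mm thick, 0.28 kg. On the heel (corner) a round screw head, 30 across, 11 high, points up (+z). Origin: underside, centre of the 120 x 120 outline. Heel centre at its own (-37.5, -37.5); one leg runs from there along +x (centre line y = -37.5), one along +y (centre line x = -37.5).
- square_r: Like square_base (same size, origin and axes), 0.22 to 0.37 kg, on the right half of the stand seen from the robot: lying on the slope, screw head up, heel at the lower right, its +y leg along the ledge, its +x leg up the slope at the stand's outer side. Its +z is the face's normal.
- square_l: Like square_base (same size, origin and axes), 0.22 to 0.37 kg, on the left half of the stand: lying on the slope, screw head up, heel at the lower left, its +x leg along the ledge, its +y leg up the slope at the stand's outer side. Its +z is the face's normal.
- square_base_heel (a point): Centre of the heel of the bottom square, on the underside, directly below the screw head.
- square_r_heel (a point): Centre of the heel of the right square, on the underside, directly below the screw head.
- square_l_heel (a point): Centre of the heel of the left square, on the underside, directly below the screw head.
- square_base_open (a point): The point of the bottom square's outline diagonally opposite its heel, 37.5 mm from the centre along its +x and its +y, at underside level: a heel that is turned half round comes over this point. A fixed wooden batten 30 mm high, the near edge of the glazing board, runs along world y with its near face at x = 0.56 behind the bottom square.
- stand: Fixed plywood stand, foot 150 deep (x) x 290 mm wide (y), origin centre of its underside. Its face slopes up at 30 degrees along its +x, away from the robot; the normal points up and toward the robot. Face 290 wide, 138 mm up the slope, 30 to 99 mm high. A ledge 9 mm proud and 12 mm thick along its lower end holds the squares.
- stand_face (a point): Point on the sloping face midway between left and right, 60 mm up the slope from the ledge; level with the origins of the two squares.
- putty_tin: Bystander: round tin with press lid, 69 mm across, 54 mm high, standing on the bench to the left of the bottom square. Origin: centre of the underside. Leave it where it is.
- solder_spool: Bystander: spool of solder wire lying on its flange, 67 x 81 x 41 mm, on the bench beyond the stand, the nearer of two such spools. Origin: centre of the underside. Leave it where it is.
- spring_clamp: Bystander: spring clamp lying flat, 78 x 133 x 20 mm. Origin: centre of the underside. Leave it where it is.
Mind the look-alikes: they are no part of the job. What is shaped like the square_l but yellow is not meant.

How it is judged:
By the outcome, as a careful person would: the job done as asked, in the order asked, and still so for the second after the job is handed in, with the robot touching nothing.
It also fails if it takes over 61 s, if anything falls off the work surface, if the arm or the gripper's body presses on something with over 40 N, if the wrist force passes 120 N, or if a joint passes its speed limit or range.

ROBOT

A 6-joint arm with a two-finger parallel gripper is mounted at the origin on a cart in front of the work surface, level with it; the furniture and walls round the work are solid. World frame = base frame: x ahead of the robot, y to its left, z up, the work surface at z = 0. Lengths are in mm, angles in rad, forces in N, time in s.
With the tool pointing down it reaches from about 275 to 1000 mm from the base axis. Payload 8.4 kg.
Tool frame: the origin (TCP) lies midway between the tips of the shut fingers; the grasp point (between the pads) lies 19 mm behind it (r.grip_point_offset is the distance from the TCP to the grasp point, in mm); z points along the fingers, y is the line along which they close (so a half turn about z gives the same grasp; the last joint's range is limited). The gripper opens to 85 mm and grips with 20 to 120 N. Pads are 22 mm wide; open, the fingers measure 114 mm over their backs; the gripper's body (76 mm by 85 mm) begins 54 mm behind the grasp point. The pads swing forward as they close: fully open they stand 13 mm farther back than shut.
Start: joints at [-1.279, 0.353, 1.633, -0, 1.155, -0.002], TCP at [180.993, -598.222, 231.281] pointing down, gripper open.
Joint ranges: [-2.63, 2.63], [-0.92, 2.1], [0.06, 2.66], [-1.3, 4.44], [0, 2.69], [-3.02, 3.02]. Speed limits (rad/s): [2.22, 2.22, 2.79, 3.14, 3.14, 3.14].

INTERFACE

Orientations are given as [roll, pitch, yaw] about the fixed x, y, z axes, in that order (R = Rz(yaw) Ry(pitch) Rx(roll)).
In Python, from rig import r gives the robot as it stands. The module is installed in compiled form; this text tells all that it offers.
- The arm moves only by the shell command python3 -m creep 'ROWS' [FORCE]. ROWS is text: rows parted by semicolons, each of 7 numbers parted by spaces: the turn, a rotation vector about the tool's x, y, z in degrees, then the shift along the tool's x, y, z in m, then the closure in counts, from 0 (fully open) to 255 (shut). A call has 1 to 8 rows; each row is the pose to reach, as a shift and turn from the pose commanded when the call began, along the tool's axes at that moment; what a row does not reach only later rows make up. A row lasts 1/8 s, in which the tool goes at most 62.5 mm and 10.7 degrees, less where a joint would pass 70% of its speed; a pose out of reach is approached as far as the arm can. A call with a gripper value outside its range is refused whole. The fingers move at their own pace and stop on an object; FORCE is the grip in N (left out, the last holds). Time passes only in rows, so rows that repeat a pose let the fingers close. It gives the time, the measured TCP pose, the force, the opening and the grip force at its end, in the units of the state.
- r.sense(): the state, without advancing time (a new reading comes with each control period).
- r.grab_frame(name): name is "side" or "top"; returns a dict with "img" (384x512x3 uint8, red, green, blue), "range_z" (384x512 float32, mm along the optical axis (not along the pixel's ray), 0 where there is no reading), "K" (3x3 intrinsics, pixels), "D" ([k1, k2, p1, p2, k3] as OpenCV has them; the pictures are not rectified), "world_from_camera" (4x4, takes a point from camera to world coordinates). Camera axes: x right, y up, looking along -z (the intrinsics and any distortion apply to the point x, -y, -z); pixel columns grow to the right and rows downward; lengths in mm; the calibration is good to about 2 mm. A picture is of the moment at which its call begins.
- r.sign_off(): hands the job in; it is judged then, once.
The state is a dict: "clock": time; "qpos": joint angles; "qvel": joint speeds; "joint_efforts": joint torques, N m; "eef_pos": TCP position; "tcp_rot": TCP orientation; "contact_force": force on the tool from outside, world axes, zero at the start; "wrist_torque": the same for the moment, N m; "opening": opening from 0.0 (shut) to 1.0 (fully open); "grasp_force": force on a finger pad.
Only numpy, scipy, OpenCV 4.12 (cv2) and the standard library are available. Lean on these libraries where they do the work, as an engineer would, in place of code of your own. Each camera call takes 0.05 s, during which the arm holds its last target. There are 200 camera calls.

## Working session

There is one attempt and no reset: what is moved stays moved. The work goes in short steps, Python scripts to look and compute and a shell command to move; the robot and the scene stay as the last step left them, time stands still between calls to the robot, and variables do not carry over. Pictures are saved under pics/ and viewed, at most 10 in all, crops included, and the job is handed in when it is done.

```bash
mkdir -p pics
cat > h.py <<'E'
import numpy as np, cv2
from rig import r
from scipy.spatial.transform import Rotation as R
def shot(n):
    f=r.grab_frame(n); np.savez('/tmp/'+n+'.npz',**f); return f
def load(n): return dict(np.load('/tmp/'+n+'.npz'))
def cloud(f):
    h,w=f['range_z'].shape
    u,v=np.meshgrid(np.arange(w),np.arange(h))
    p=cv2.undistortPoints(np.stack([u,v],-1).reshape(-1,1,2).astype(float),f['K'],f['D']).reshape(h,w,2)
    z=f['range_z']
    P=np.stack([p[...,0]*z,-p[...,1]*z,-z],-1)
    T=f['world_from_camera']
    W=P@T[:3,:3].T+T[:3,3]; W[z==0]=np.nan
    return W
def save(img,n,s=1.5):
    cv2.imwrite('pics/'+n,cv2.resize(img[...,::-1],None,fx=s,fy=s,interpolation=cv2.INTER_CUBIC))
E
python3 - <<'E'
from h import *
for n in('top','side'):
    f=shot(n); save(f['img'],n+'0.png'); print(n,f['K'][0,0],f['world_from_camera'].round(2).tolist())
print(r.sense())
E
```

```text
top 495.3063541211909 [[-0.07, 0.84, -0.54, -466.95], [-1.0, -0.07, 0.03, 74.47], [-0.01, 0.54, 0.84, 1744.37], [0.0, 0.0, 0.0, 1.0]]
side 349.1761131230126 [[1.0, -0.04, 0.02, 602.88], [0.04, 0.66, -0.75, -981.58], [0.02, 0.75, 0.66, 951.48], [0.0, 0.0, 0.0, 1.0]]
{'clock': 0.1, 'qpos': array([-1.27940961e+00,  3.53576166e-01,  1.63408367e+00, -1.99243024e-05,
        1.15517392e+00, -2.43573315e-03]), 'qvel': array([-0.00052287, -0.00310369, -0.00171689, -0.00174881,  0.00117485,
       -0.00044569]), 'joint_efforts': array([-2.73701580e-04, -6.06360197e+01, -3.42821324e+01,  1.42242305e-05,
        3.88898305e-03, -3.75303458e-06]), 'eef_pos': array([ 180.85646686, -597.8088024 ,  230.62821518]), 'tcp_rot': array([-3.14035151e+00,  1.51949961e-05,  2.93830511e-01]), 'contact_force': array([ 0.03283387,  0.29168537, -0.70400923]), 'wrist_torque': array([-0.03796546, -0.05827683, -0.03177567]), 'grasp_force': 0.0, 'opening': 1.000437120496325}
```

View pics/top0.png

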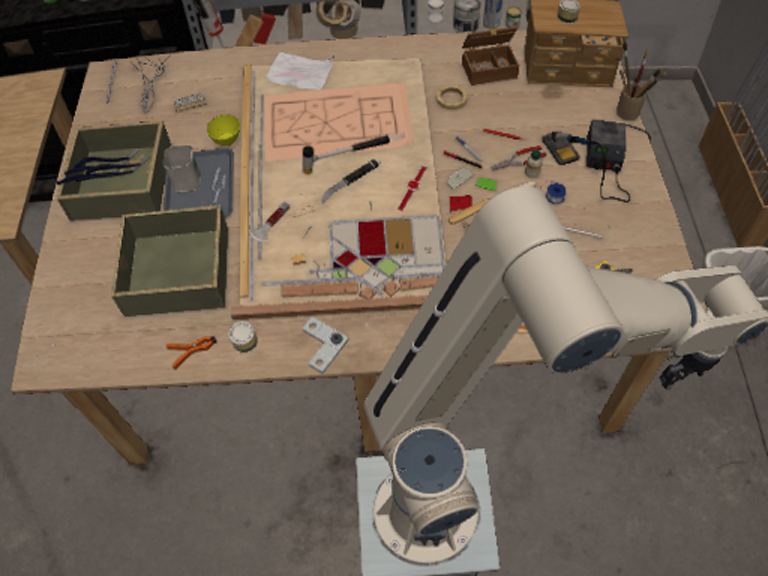

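View pics/side0.png

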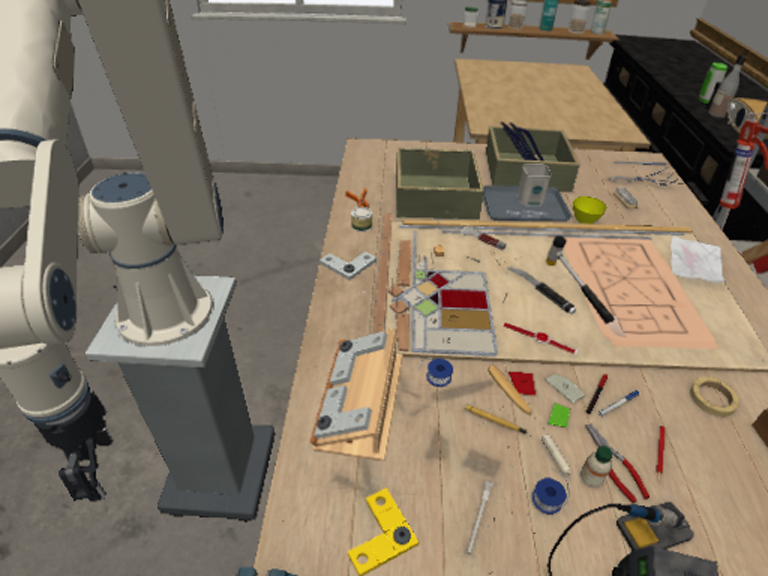

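The side view shows the L shapes: base with its head at about (348,267), square_l with its heel at (346,346), and square_r with its heel at (324,422). The look-alike is the yellow L at (385,530), which isn't meant. In the top view the base head is at (337,338) and the tin at (242,335).

```bash
cat > fit.py <<'E'
from h import *
from scipy.optimize import minimize
def sd(p): # signed distance to L outline, neg inside
    def box(c,h):
        q=np.abs(p-c)-h; return np.linalg.norm(np.maximum(q,0),axis=1)+np.minimum(q.max(1),0)
    return np.minimum(box([0,-37.5],[60,22.5]),box([-37.5,0],[22.5,60]))
def fitL(pts,bg,x0):
    # pts on top face, bg around: maximise in/out classification
    def c(x):
        t=np.radians(x[2]); M=np.array([[np.cos(t),-np.sin(t)],[np.sin(t),np.cos(t)]])
        a=sd((pts-x[:2])@M); b=sd((bg-x[:2])@M)
        return np.minimum(np.maximum(a,0),15).sum()+np.minimum(np.maximum(-b,0),15).sum()
    best=min((minimize(c,[x0[0]+dx,x0[1]+dy,x0[2]+da],method='Nelder-Mead',options=dict(initial_simplex=None,xatol=.02,fatol=.1)) for dx in(-8,8) for dy in(-8,8) for da in(-8,8)),key=lambda s:s.fun)
    return best.x,best.fun/len(pts)
E
python3 - <<'E'
from fit import *
for n,(u,v) in dict(top=(325,343),side=(348,263)).items():
    f=load(n);W=cloud(f);p0=W[int(v/1.5),int(u/1.5)];print(n,p0)
    Q=W.reshape(-1,3);I=f['img'].reshape(-1,3)
    d=np.linalg.norm(Q[:,:2]-p0[:2],axis=1)<110
    m=d&(Q[:,2]>8)&(Q[:,2]<19);b=d&(Q[:,2]<6)&(Q[:,2]>-8)
    hd=d&(Q[:,2]>21)&(Q[:,2]<32)&(np.linalg.norm(Q[:,:2]-p0[:2],axis=1)<75)
    print(m.sum(),b.sum(),'zt',np.median(Q[m,2]),'zb',np.median(Q[b,2]),'head',hd.sum(),Q[hd].mean(0))
    h=Q[hd].mean(0)[:2]; 
    mm=m|(hd)
    for a in(45,60,80): print(fitL(Q[mm,:2],Q[b,:2],[p0[0],p0[1],a]))
# stand plane from side
f=load('side');W=cloud(f);Q=W.reshape(-1,3)
for nm,(u,v) in dict(hl=(346,346),hr=(324,422),l_end=(372,340),r_end=(357,420),r_up=(332,385),face=(355,380),spool=(440,373),tin=(362,217)).items():
    print(nm,W[int(v/1.5),int(u/1.5)].round(1))
save(f['img'][210:320,190:290],'stand.png',6)
E
```

```text
top [467.32081104 229.39928806  14.89916048]
442 1257 zt 12.844642501090448 zb -0.059314132830195376 head 56 [464.56941745 210.18452377  24.47770266]
(array([467.1575469 , 250.41626676,  52.9546164 ]), np.float64(3.805457612060104))
(array([467.16367404, 250.41293375,  52.96455636]), np.float64(3.8054596272353316))
(array([467.1647884 , 250.41354529,  52.95891604]), np.float64(3.805460531471362))
side [471.41082592 225.71503172  15.39136215]
277 760 zt 14.31777371141925 zb 0.6772379711289886 head 28 [474.17429052 193.16127369  25.36648589]
(array([466.42362709, 248.06069666,  53.66838035]), np.float64(0.5515548844346785))
(array([466.40783311, 248.07482156,  53.66051737]), np.float64(0.5515544915804634))
(array([466.41358809, 248.06789179,  53.6668942 ]), np.float64(0.5515537248059341))
hl [ 500.  -148.4   63.7]
hr [ 478.2 -363.9   66.2]
l_end [ 562.4 -147.7   87.1]
r_end [ 545.  -365.1   78.7]
r_up [ 477.6 -239.1   31.6]
face [ 528.7 -244.1   57.1]
spool [ 720.3 -190.    32.5]
tin [497.1 416.4  54.6]
```

View pics/stand.png

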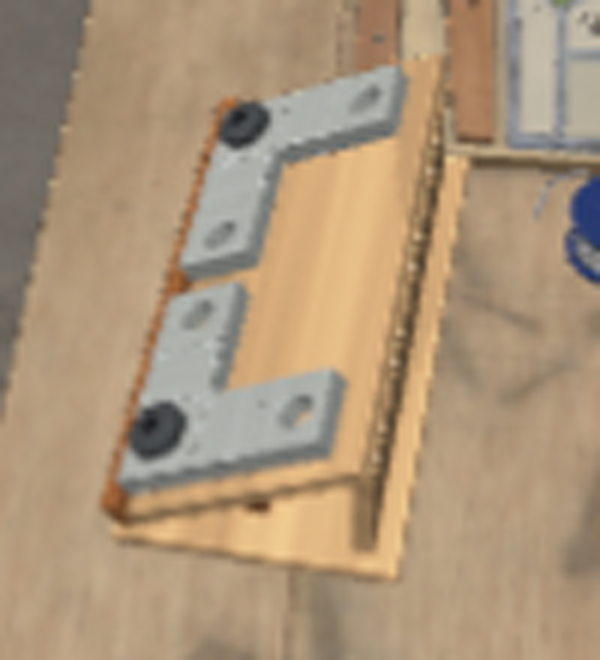

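```bash
cat > stand.py <<'E'
from fit import *
def run(f,only='lr'):
    W=cloud(f);Q=W.reshape(-1,3);I=f['img'].reshape(-1,3).astype(int)
    s=(Q[:,0]>430)&(Q[:,0]<640)&(Q[:,1]>-430)&(Q[:,1]<-70)&(Q[:,2]>20)&(Q[:,2]<130)
    Q=Q[s];I=I[s];wood=(I[:,0]-I[:,2]>50)
    n=np.array([-.5,0,.866]);c=n@np.array([528.7,-244.1,57.1])
    for k in range(6):
        k_=wood&(abs(Q@n-c)<(8 if k<2 else 4))
        P=Q[k_];m=P.mean(0);n=np.linalg.svd(P-m)[2][2];n*=np.sign(n[2]);c=n@m
    print('n',n.round(4),k_.sum(),'tilt',np.degrees(np.arccos(n[2])).round(2),'yaw',np.degrees(np.arctan2(-n[1],-n[0])).round(2))
    ex=np.array([-n[0],-n[1],0]);ex/=np.linalg.norm(ex);ey=np.cross([0,0,1],ex);ex=np.cross(ey,n)
    h=Q@n-c;xy=np.c_[Q@ex,Q@ey];grey=abs(I[:,0]-I[:,2])<35
    print('thick',np.median(h[grey&(h>9)&(h<18)]))
    for nm,hp,a0,off in(('l',[500,-148.4,63.7],-90,[37.5,-37.5]),('r',[478.2,-363.9,66.2],0,[37.5,37.5])):
        if nm not in only: continue
        h0=np.array([ex@hp,ey@hp])+off
        d=np.linalg.norm(xy-h0,axis=1)<95
        g=d&grey&(h>9)&(h<30);b=d&wood&(abs(h)<6)
        x,e=fitL(xy[g],xy[b],[*h0,a0])
        hd=g&(h>20);o=ex*x[0]+ey*x[1]+n*c
        print(nm,g.sum(),b.sum(),'ang',x[2].round(2),'err',e.round(2),'origin',o.round(1),'heel pred',(o+ex*-37.5+ey*(37.5 if nm=='l' else -37.5)+n*25).round(1),'head meas',Q[hd].mean(0).round(1))
    return n,ex,ey
if __name__=='__main__': run(load('side'))
E
python3 stand.py
```

```text
n [-0.494   0.0498  0.868 ] 1247 tilt 29.77 yaw -5.76
thick 13.650152002487289
l 479 635 ang -90.15 err 0.65 origin [ 537.2 -187.7   61. ] heel pred [ 496.2 -145.9   64. ] head meas [ 498.4 -148.4   64.2]
r 630 823 ang -0.61 err 0.46 origin [ 521.8 -328.2   60.2] heel pred [ 473.3 -361.    63.3] head meas [ 475.3 -362.6   63.5]
```

```bash
cat > go.py <<'E'
from h import *
def frame(yaw,tilt): # tool z = -n of a face tilted `tilt`, tool x up slope heading yaw (deg)
    return (R.from_euler('z',yaw,degrees=True)*R.from_euler('y',-tilt,degrees=True)).as_matrix()@np.diag([1,-1,-1])
def delta(p,Rt):
    s=r.sense();R0=R.from_euler('xyz',s['tcp_rot']).as_matrix()
    rv=np.degrees(R.from_matrix(R0.T@Rt).as_rotvec());d=R0.T@(np.array(p)-s['eef_pos'])/1000
    print('t',round(s['clock'],2),'turn',rv.round(2),'shift',d.round(4),'F',s['contact_force'].round(1),'q',s['qpos'].round(2),'open',round(s['opening'],3))
SY=-6.0
def grasp(which,h,along=4):
    Rt=frame(SY,30);ex,ey,n=Rt[:,0],-Rt[:,1],-Rt[:,2]
    o=np.array(dict(l=[538,-189,61],r=[522.6,-328.8,60.3])[which])
    return o+ex*along+ey*(37.5 if which=='l' else -37.5)+n*h,Rt
E
python3 -c "
from go import *
p,Rt=grasp('l',102);print(p,Rt.round(3));delta(p,Rt)"
```

```text
[ 494.64432561 -146.73657452  151.33459119] [[ 0.861 -0.105  0.497]
 [-0.091 -0.995 -0.052]
 [ 0.5   -0.    -0.866]]
t 0.1 turn [-6.05 29.61 22.29] shift [ 0.431  -0.3408  0.0797] F [ 0.   0.3 -0.7] q [-1.28  0.35  1.63 -0.    1.16 -0.  ] open 1.0
```

```bash
python3 -m creep '-6.05 29.61 22.29 0.431 -0.341 0.08 0;-6.05 29.61 22.29 0.431 -0.341 0.08 0;-6.05 29.61 22.29 0.431 -0.341 0.08 0;-6.05 29.61 22.29 0.431 -0.341 0.08 0;-6.05 29.61 22.29 0.431 -0.341 0.08 0;-6.05 29.61 22.29 0.431 -0.341 0.08 0;-6.05 29.61 22.29 0.431 -0.341 0.08 0;-6.05 29.61 22.29 0.431 -0.341 0.08 0' 60; python3 -c "
from go import *
p,Rt=grasp('l',102);delta(p,Rt)"
```

```text
clock: 1.1
eef_pos: [464.3, -190.5, 159.3]
tcp_rot: [3.14, -0.525, -0.105]
contact_force: [1.0, -1.5, -0.8]
opening: 1.003
grasp_force: 0.0
t 1.1 turn [ 0.09 -0.09  0.  ] shift [ 0.0181 -0.0467  0.0197] F [ 1.  -1.5 -0.8] q [-0.53  0.09  2.31  0.7   0.33  0.52] open 1.003
```

```bash
python3 -m creep '0 0 0 0.018 -0.047 0.02 0;0 0 0 0.018 -0.047 0.02 0;0 0 0 0.018 -0.047 0.02 0'
python3 - <<'E'
from go import *
p,Rt=grasp('l',102);delta(p,Rt)
f=shot('side');save(f['img'][190:320,170:310],'hov.png',4.2)
g=shot('top');save(g['img'][190:280,250:360],'hovt.png',5)
E
```

```text
clock: 1.48
eef_pos: [493.7, -147.6, 150.7]
tcp_rot: [3.14, -0.523, -0.102]
contact_force: [0.1, -1.0, 0.6]
opening: 1.003
grasp_force: 0.0
t 1.48 turn [0.02 0.01 0.12] shift [ 0.0011 -0.0009 -0.0001] F [ 0.1 -1.   0.6] q [-0.39  0.12  2.3   0.59  0.25  0.75] open 1.003
```

View pics/hov.png

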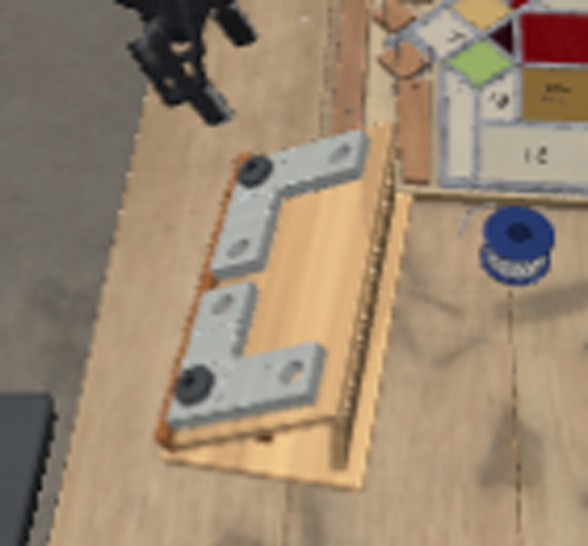

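```bash
python3 -m creep '0 0 0 0.001 -0.001 0.06 0;0 0 0 0.001 -0.001 0.072 0;0 0 0 0.001 -0.001 0.072 0'
python3 - <<'E'
from go import *
p,Rt=grasp('l',30);delta(p,Rt)
f=shot('side');save(f['img'][200:290,210:300],'hov2.png',6)
E
```

```text
clock: 1.95
eef_pos: [530.0, -153.0, 87.6]
tcp_rot: [3.141, -0.522, -0.109]
contact_force: [0.3, -0.2, 0.5]
opening: 1.001
grasp_force: 0.0
t 1.95 turn [ 0.16  0.07 -0.19] shift [ 0.0008 -0.0025 -0.0011] F [ 0.3 -0.2  0.5] q [-0.36  0.31  2.28  1.2   0.13  0.15] open 1.001
```

View pics/hov2.png

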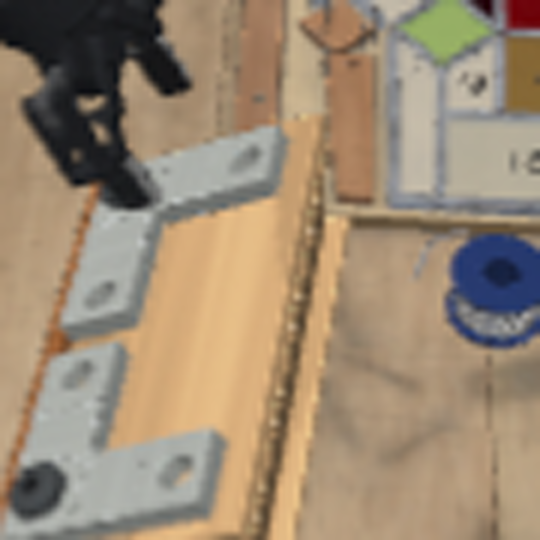

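Run:
```python
from go import *
f=load('side');W=cloud(f);I=f['img'].astype(int)
s=r.sense();R0=R.from_euler('xyz',s['tcp_rot']).as_matrix()
L=(W-s['eef_pos'])@R0
m=(I.max(2)<75);m[:,:]&=(abs(L)<70).all(2)
P=L[m];a=P[P[:,1]>25];b=P[P[:,1]<-25]
for q in(a,b):
    q=q[(q[:,2]>-35)]; print(len(q),q.min(0).round(1),np.percentile(q,90,axis=0).round(1),q.max(0).round(1)); print(q[q[:,2]>-22].mean(0).round(1) if len(q) else'')
```

```text
17 [ -5.8  44.8 -34.3] [  7.8  56.  -20.8] [  8.9  56.8 -19.6]
[  0.5  51.5 -20.7]
26 [ -8.8 -48.  -34.5] [ 10.7 -42.  -18. ] [ 12.4 -40.7 -15.7]
[  1.  -43.6 -18.9]
```

```bash
python3 -c "
from go import *
p,Rt=grasp('l',2);delta(p,Rt)"
```

```text
t 2.0 turn [ 0.17  0.09 -0.16] shift [ 0.001  -0.0026  0.0269] F [-0.1 -0.4  0.2] q [-0.36  0.31  2.28  1.2   0.13  0.15] open 1.002
```

```bash
python3 -m creep '0 0 0 0.001 -0.0025 0.01 0;0 0 0 0.001 -0.0025 0.02 0;0 0 0 0.001 -0.0025 0.027 0;0 0 0 0.001 -0.0025 0.027 0;0 0 0 0.001 -0.0025 0.027 0' ; python3 -c "
from go import *
p,Rt=grasp('l',2);delta(p,Rt)"
```

```text
clock: 2.62
eef_pos: [544.9, -150.9, 66.6]
tcp_rot: [3.14, -0.525, -0.105]
contact_force: [-0.0, -0.2, 0.6]
opening: 0.998
grasp_force: 0.0
t 2.62 turn [ 0.11 -0.05 -0.04] shift [-0.0013  0.0011  0.0014] F [-0.  -0.2  0.6] q [-0.34  0.37  2.26  1.59  0.12 -0.23] open 0.998
```

```bash
python3 -m creep '0 0 0 0 0 0.001 140;0 0 0 0 0 0.001 255;0 0 0 0 0 0.001 255;0 0 0 0 0 0.001 255;0 0 0 0 0 0.001 255;0 0 0 0 0 0.001 255' 70; python3 -c "
from go import *
p,Rt=grasp('l',2);delta(p,Rt)"
```

```text
clock: 3.38
eef_pos: [545.5, -149.9, 65.8]
tcp_rot: [3.14, -0.525, -0.104]
contact_force: [-6.0, -0.2, 10.3]
opening: 0.501
grasp_force: 69.6
t 3.38 turn [ 0.07 -0.06  0.03] shift [-0.0014  0.0021  0.0005] F [-6.  -0.2 10.3] q [-0.34  0.37  2.26  1.61  0.12 -0.25] open 0.501
```

```bash
python3 -m creep '0 0 0 0 0 -0.01 255;0 0 0 0 0 -0.05 255;0 0 0 0 0 -0.1 255;0 0 0 0 0 -0.13 255;0 0 0 0 0 -0.13 255;0 0 0 0 0 -0.13 255'
cat >> go.py <<'E'
BO=np.array([466.5,248.5]);BY=53.6
def place(which,z,g):
    # g: grip point in the square's own frame
    yaw=BY+(180 if which=='l' else 0)
    M=R.from_euler('z',yaw,degrees=True).as_matrix()[:2,:2]
    q=BO+M@np.array(g)
    return [q[0],q[1],z],frame(yaw+(90 if which=='l' else 0),0)
E
python3 -c "
from go import *
p,Rt=place('l',110,[-37.5,5.4]);print(p);delta(p,Rt);print(r.sense()['grasp_force'])"
```

```text
clock: 4.12
eef_pos: [480.6, -143.0, 179.1]
tcp_rot: [3.139, -0.526, -0.103]
contact_force: [1.2, -0.0, -3.2]
opening: 0.5
grasp_force: 72.7
[np.float64(493.0996347533607), np.float64(275.4790554131868), 110]
t 4.12 turn [ -7.88 -29.45  29.75] shift [-0.0611 -0.4176  0.0434] F [ 1.2 -0.  -3.2] q [-0.39  0.03  2.31  0.45  0.32  0.89] open 0.5
72.6665997505188
```

```bash
python3 -m creep '-7.9 -29.5 29.8 -0.061 -0.4175 0.0435 255;-7.9 -29.5 29.8 -0.061 -0.4175 0.0435 255;-7.9 -29.5 29.8 -0.061 -0.4175 0.0435 255;-7.9 -29.5 29.8 -0.061 -0.4175 0.0435 255;-7.9 -29.5 29.8 -0.061 -0.4175 0.0435 255;-7.9 -29.5 29.8 -0.061 -0.4175 0.0435 255;-7.9 -29.5 29.8 -0.061 -0.4175 0.0435 255;-7.9 -29.5 29.8 -0.061 -0.4175 0.0435 255'
python3 -c "
from go import *
p,Rt=place('l',60,[-37.5,5.4]);delta(p,Rt)"
```

```text
clock: 5.12
eef_pos: [492.6, 249.6, 111.4]
tcp_rot: [3.141, 0.006, -0.635]
contact_force: [0.9, -1.3, -2.2]
opening: 0.501
grasp_force: 72.7
t 5.12 turn [ 0.03  0.36 -0.  ] shift [-0.0146 -0.0211  0.0515] F [ 0.9 -1.3 -2.2] q [0.46 0.39 1.89 0.01 0.87 2.66] open 0.501
```

```bash
python3 -m creep '0 0.36 0 -0.0146 -0.021 0.02 255;0 0.36 0 -0.0146 -0.021 0.0515 255;0 0.36 0 -0.0146 -0.021 0.0515 255;0 0.36 0 -0.0146 -0.021 0.0515 255'
python3 - <<'E'
from fit import *
from go import *
p,Rt=place('l',60,[-37.5,5.4]);delta(p,Rt)
s=r.sense()
for n in('side','top'):
    f=shot(n);W=cloud(f);Q=W.reshape(-1,3);I=f['img'].reshape(-1,3).astype(int)
    d=np.linalg.norm(Q[:,:2]-BO,axis=1)<110
    zt=s['eef_pos'][2]+12
    z=Q[:,2];gr=(abs(I[:,0]-I[:,2])<35)&(I.max(1)>90)
    m=d&gr&(z>zt-8)&(z<zt+5)
    print(n,m.sum(),'top z',np.median(z[m]),'TCP z',s['eef_pos'][2], 'spread',np.percentile(z[m],[5,95]))
    print(fitL(Q[m,:2],np.r_[Q[d&(z<25),:2]][:0],[*BO,BY-180]))
    hd=d&(I.max(1)<80)&(z>zt+1)&(z<zt+14); 
    M=R.from_euler('z',BY,degrees=True).as_matrix()[:2,:2]
    print('head expected',BO+M@[37.5,37.5],'pts',hd.sum())
    # plane tilt
    A=np.c_[Q[m,:2]-BO,np.ones(m.sum())];c=np.linalg.lstsq(A,z[m],rcond=None)[0];print('tilt deg',np.degrees(c[:2]).round(2))
    # extents in own frame
    loc=(Q[m,:2]-BO)@R.from_euler('z',BY+180,degrees=True).as_matrix()[:2,:2]
    print(loc.min(0).round(1),loc.max(0).round(1))
save(load('side')['img'][130:220,190:280],'pl1.png',6)
E
```

```text
clock: 5.62
eef_pos: [493.7, 272.3, 62.0]
tcp_rot: [3.141, -0.002, -0.637]
contact_force: [0.1, -0.3, -3.0]
opening: 0.499
grasp_force: 72.8
t 5.62 turn [ 0.04 -0.12 -0.08] shift [-0.0024 -0.0022  0.002 ] F [ 0.1 -0.3 -3. ] q [ 0.5   0.48  1.89 -0.    0.77  2.71] open 0.499
side 245 top z 73.46069768108725 TCP z 62.02078577946929 spread [67.52321726 77.21409263]
(array([ 466.72764637,  243.86804191, -127.75570976]), np.float64(0.18053161501078255))
head expected [458.56969085 300.93672565] pts 21
tilt deg [-0.15  1.8 ]
[-63.5 -60.7] [62.6 65. ]
  return _methods._mean(a, axis=axis, dtype=dtype,
  ret = ret.dtype.type(ret / rcount)
Traceback (most recent call last):
IndexError: index -1 is out of bounds for axis 0 with size 0
```

```bash
cat > ov.py <<'E'
from h import *
C=np.array([[-60,-60],[60,-60],[60,-15],[-15,-15],[-15,60],[-60,60]],float)
def overlay(n,items,box,s,name):
    f=load(n);y0,y1,x0,x1=box
    im=cv2.resize(f['img'][y0:y1,x0:x1,::-1],None,fx=s,fy=s,interpolation=cv2.INTER_CUBIC)
    T=np.linalg.inv(f['world_from_camera'])
    for (ox,oy,yaw,z,col) in items:
        M=R.from_euler('z',yaw,degrees=True).as_matrix()[:2,:2]
        th=np.linspace(0,2*np.pi,24)
        for pts,zz in((C,z),(np.c_[np.cos(th),np.sin(th)]*15-37.5,z+11)):
            W=np.c_[pts@M.T+[ox,oy],np.full(len(pts),zz)]
            c=W@T[:3,:3].T+T[:3,3];c=c*[1,-1,-1]
            uv=cv2.projectPoints(c,np.zeros(3),np.zeros(3),f['K'],f['D'])[0].reshape(-1,2)
            uv=((uv-[x0,y0]+.5)*s).astype(np.int32)
            cv2.polylines(im,[uv],True,col,1,cv2.LINE_AA)
    cv2.imwrite('pics/'+name,im)
E
python3 - <<'E'
from ov import *
items=[(466.5,248.5,53.6,14,(0,0,255)),(467.1,245.3,-126.4,73.5,(0,255,0))]
shot('top')
overlay('side',items,(110,220,180,280),5,'a.png');overlay('top',items,(180,270,180,280),5,'b.png')
a=cv2.imread('pics/a.png');b=cv2.imread('pics/b.png');h=max(len(a),len(b))
b=cv2.copyMakeBorder(b,0,h-len(b),0,0,0);im=np.hstack([a,b]);cv2.imwrite('pics/ab.png',cv2.resize(im,None,fx=.8,fy=.8));
E
```

```text
(no output)
```

View pics/ab.png

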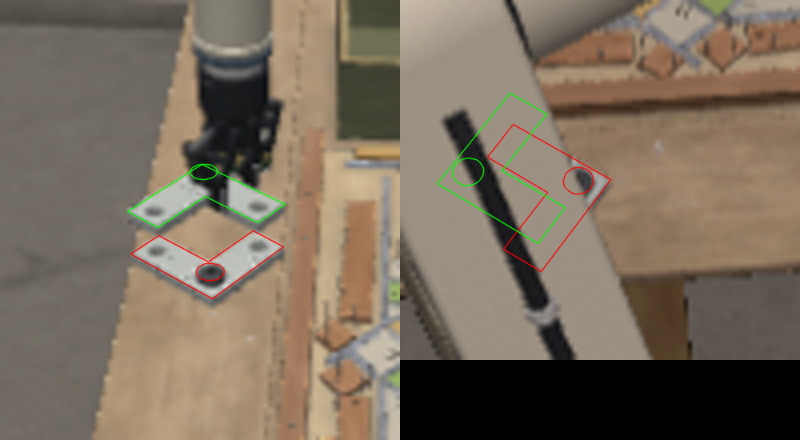

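```bash
python3 -c "
from go import *
p,Rt=place('l',22,[-37.5,5.4]);delta(p,Rt)"
```

```text
t 5.78 turn [-0.08 -0.21 -0.11] shift [-0.0033 -0.0017  0.0413] F [ 0.2  0.8 -3.3] q [ 0.5   0.47  1.89 -0.    0.77  2.71] open 0.505
```

```bash
python3 -m creep '0 0 0 -0.003 -0.002 0.02 255;0 0 0 -0.003 -0.002 0.04 255;0 0 0 -0.003 -0.002 0.04 255;0 0 0 -0.003 -0.002 0.04 255'
python3 - <<'E'
from go import *
p,Rt=place('l',17,[-37.5,5.4])
for i in range(3): delta(p,Rt); shot('side')
from ov import *
overlay('side',[(466.5,248.5,53.6,14,(0,0,255)),(466.5,248.5,-126.4,35,(0,255,0))],(130,210,190,270),7,'c.png')
E
```

```text
clock: 6.28
eef_pos: [493.3, 275.5, 23.3]
tcp_rot: [-3.141, -0.004, -0.637]
contact_force: [-0.3, -0.0, -3.2]
opening: 0.504
grasp_force: 72.8
t 6.28 turn [-0.05 -0.22 -0.1 ] shift [-0.0002  0.0002  0.0063] F [-0.3 -0.  -3.2] q [ 0.51  0.54  1.9  -0.    0.7   2.72] open 0.504
t 6.33 turn [-0.07 -0.23 -0.09] shift [-0.0002  0.0003  0.0064] F [-0.  -0.5 -3.7] q [ 0.51  0.54  1.9  -0.    0.7   2.72] open 0.504
t 6.38 turn [-0.07 -0.23 -0.09] shift [-0.0002  0.0003  0.0064] F [-0.2  0.  -3.6] q [ 0.51  0.54  1.9  -0.    0.7   2.72] open 0.5
```

View pics/c.png

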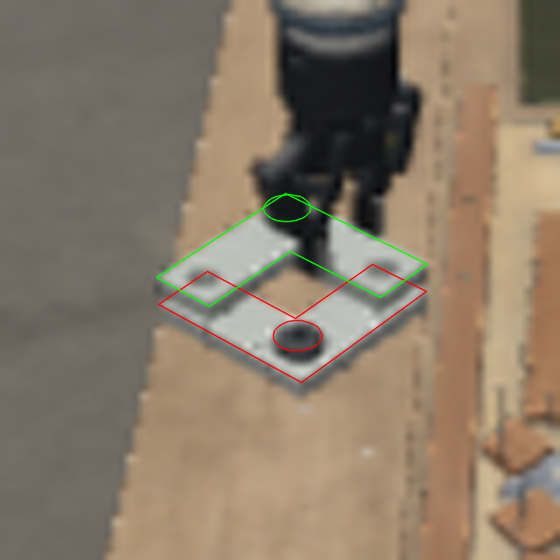

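```bash
python3 -m creep '0 -0.2 0 0 0 0.003 255;0 -0.2 0 0 0 0.0045 255;0 -0.2 0 0 0 0.0055 255;0 -0.2 0 0 0 0.0055 255'
```

```text
clock: 6.92
eef_pos: [492.6, 275.3, 16.7]
tcp_rot: [3.141, 0.0, -0.637]
contact_force: [0.6, 0.5, -2.6]
opening: 0.505
grasp_force: 73.0
```

```bash
python3 -m creep '0 0 0 0 0 0.0007 255;0 0 0 0 0 0.0014 255;0 0 0 0 0 0.0014 255'; python3 -m creep '0 0 0 0 0 0.0006 255;0 0 0 0 0 0.0006 255'
```

```text
clock: 7.3
eef_pos: [492.6, 275.3, 16.6]
tcp_rot: [3.141, 0.0, -0.637]
contact_force: [-4.3, -4.2, 14.0]
opening: 0.5
grasp_force: 74.8
clock: 7.55
eef_pos: [492.6, 275.3, 16.5]
tcp_rot: [3.141, 0.0, -0.637]
contact_force: [-6.3, -2.9, 21.9]
opening: 0.5
grasp_force: 75.6
```

```bash
python3 -m creep '0 0 0 0 0 -0.0012 255;0 0 0 0 0 -0.0012 70;0 0 0 0 0 -0.0012 50;0 0 0 0 0 -0.0012 50;0 0 0 0 0 -0.02 50;0 0 0 0 0 -0.06 50;0 0 0 0 0 -0.1 50;0 0 0 0 0 -0.12 50'
python3 -c "
from go import *
p,Rt=grasp('r',80);print(p);delta(p,Rt)"
```

```text
clock: 8.55
eef_pos: [493.8, 276.0, 138.4]
tcp_rot: [-3.138, -0.001, -0.637]
contact_force: [0.5, 0.4, -0.6]
opening: 0.8
grasp_force: 0.0
[ 482.34443172 -362.27552976  131.5820323 ]
t 8.55 turn [  7.83  29.15 -29.82] shift [0.3703 0.52   0.0057] F [ 0.5  0.4 -0.6] q [ 0.51  0.37  1.85 -0.    0.92  2.71] open 0.8
```

```bash
python3 -m creep '7.8 29.15 -29.8 0.37 0.52 0.0057 0;7.8 29.15 -29.8 0.37 0.52 0.0057 0;7.8 29.15 -29.8 0.37 0.52 0.0057 0;7.8 29.15 -29.8 0.37 0.52 0.0057 0;7.8 29.15 -29.8 0.37 0.52 0.0057 0;7.8 29.15 -29.8 0.37 0.52 0.0057 0;7.8 29.15 -29.8 0.37 0.52 0.0057 0;7.8 29.15 -29.8 0.37 0.52 0.0057 0'
python3 -c "
from go import *
p,Rt=grasp('r',80);delta(p,Rt)"
```

```text
clock: 9.55
eef_pos: [483.0, -62.9, 127.8]
tcp_rot: [-3.138, -0.503, -0.103]
contact_force: [-0.1, -0.2, -0.2]
opening: 0.999
grasp_force: 0.0
t 9.55 turn [-0.23  1.17  0.07] shift [0.0283 0.2979 0.0103] F [-0.1 -0.2 -0.2] q [-0.15  0.12  2.37  0.18  0.15  1.35] open 0.999
```

Meanwhile the stack and square_r are visible; I'll re-measure both while moving on.

```bash
python3 -m creep '-0.2 1.2 0 0.028 0.298 0.01 0;-0.2 1.2 0 0.028 0.298 0.01 0;-0.2 1.2 0 0.028 0.298 0.01 0;-0.2 1.2 0 0.028 0.298 0.01 0;-0.2 1.2 0 0.028 0.298 0.01 0;-0.2 1.2 0 0.028 0.298 0.01 0;-0.2 1.2 0 0.028 0.298 0.01 0'
python3 - <<'E'
from go import *
from ov import *
from fit import *
p,Rt=grasp('r',30);delta(p,Rt)
f=shot('side');Q=cloud(f).reshape(-1,3)
overlay('side',[(466.5,248.5,-126.4,28,(0,255,0)),(466.5,248.5,53.6,14,(0,0,255))],(130,210,190,270),7,'d.png')
import stand
stand.run(f,'r')
d=np.linalg.norm(Q[:,:2]-BO,axis=1)<100;z=Q[:,2]
m=d&(z>22)&(z<33);b=d&(z<18)&(z>-8)
print(m.sum(),np.median(z[m]));print(fitL(Q[m,:2],Q[b,:2],[*BO,-126.4]))
m=d&(z>9)&(z<45);b=d&(z<6);print('union')
A=np.c_[Q[m&(z>22)&(z<33)][:,:2]-BO,np.ones((m&(z>22)&(z<33)).sum())];print(np.degrees(np.linalg.lstsq(A,z[m&(z>22)&(z<33)],rcond=None)[0]))
E
```

```text
clock: 10.42
eef_pos: [482.0, -365.9, 132.4]
tcp_rot: [3.139, -0.525, -0.105]
contact_force: [0.0, 0.8, -0.3]
opening: 1.0
grasp_force: 0.0
t 10.43 turn [ 0.17 -0.1   0.01] shift [-0.0005 -0.0037  0.0507] F [ 0.   0.8 -0.3] q [-0.84  0.32  2.09  0.83  0.47  0.13] open 1.0
n [-0.4952  0.0506  0.8673] 1792 tilt 29.85 yaw -5.83
thick 13.815437419358176
r 621 818 ang -0.37 err 0.1 origin [ 521.7 -328.5   60.1] heel pred [ 473.1 -361.3   63.1] head meas [ 475.2 -363.4   63.9]
302 28.180619710731378
(array([ 465.93755183,  250.4700973 , -126.70075392]), np.float64(2.6196352256262276))
union
[1.39504098e-01 1.43651207e+00 1.59424532e+03]
```

View pics/d.png

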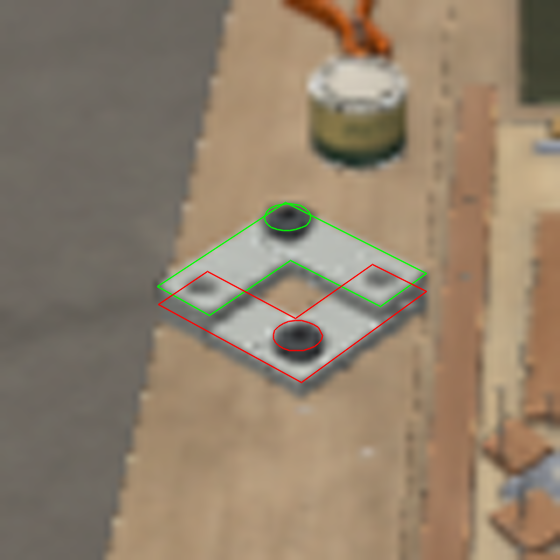

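```bash
python3 -m creep '0 0 0 0 -0.0035 0.05 0;0 0 0 0 -0.0035 0.05 0;0 0 0 0 -0.0035 0.065 0;0 0 0 0 -0.0035 0.077 0;0 0 0 0 -0.0035 0.077 0;0 0 0 0 -0.0035 0.077 0' ; python3 -c "
from go import *
p,Rt=grasp('r',3);delta(p,Rt)"
```

```text
clock: 11.22
eef_pos: [520.2, -361.6, 65.1]
tcp_rot: [3.141, -0.523, -0.102]
contact_force: [-0.2, 0.8, -0.6]
opening: 0.998
grasp_force: 0.0
t 11.22 turn [-0.03  0.02  0.12] shift [0.0007 0.0046 0.0006] F [-0.2  0.8 -0.6] q [-0.78  0.47  2.07  1.06  0.37 -0.07] open 0.998
```

```bash
python3 -m creep '0 0 0 0.0005 0.0045 0 0;0 0 0 0.0005 0.0045 0 0;0 0 0 0.0005 0.0045 0 140;0 0 0 0.0005 0.0045 0 255;0 0 0 0.0005 0.0045 0 255;0 0 0 0.0005 0.0045 0 255;0 0 0 0.0005 0.0045 0 255' 70; python3 -c "
from go import *
p,Rt=grasp('r',3);delta(p,Rt)"
```

```text
clock: 12.1
eef_pos: [519.8, -366.4, 64.3]
tcp_rot: [-3.141, -0.523, -0.104]
contact_force: [-5.1, 2.2, 7.4]
opening: 0.51
grasp_force: 70.3
t 12.1 turn [-0.04  0.06  0.06] shift [ 0.001  -0.0002 -0.0001] F [-5.1  2.2  7.4] q [-0.79  0.47  2.06  1.05  0.37 -0.07] open 0.51
```

```bash
python3 -m creep '0 0 0 0 0 -0.01 255;0 0 0 0 0 -0.05 255;0 0 0 0 0 -0.1 255;0 0 0 0 0 -0.13 255;0 0 0 0 0 -0.13 255;0 0 0 0 0 -0.13 255'
python3 -c "
from go import *
p,Rt=place('r',130,[3,-37.5]);print(p);delta(p,Rt)"
```

```text
clock: 12.85
eef_pos: [455.3, -359.6, 176.1]
tcp_rot: [3.142, -0.522, -0.104]
contact_force: [-0.0, -0.2, -2.6]
opening: 0.501
grasp_force: 72.4
[np.float64(498.4637740606579), np.float64(228.66147314442895), 130]
t 12.85 turn [ 15.52 -27.13 -58.13] shift [-0.0385 -0.5896  0.031 ] F [-0.  -0.2 -2.6] q [-0.88  0.21  2.1   0.72  0.56  0.23] open 0.501
```

```bash
python3 -m creep '15.5 -27.1 -58.1 -0.0385 -0.59 0.031 255;15.5 -27.1 -58.1 -0.0385 -0.59 0.031 255;15.5 -27.1 -58.1 -0.0385 -0.59 0.031 255;15.5 -27.1 -58.1 -0.0385 -0.59 0.031 255;15.5 -27.1 -58.1 -0.0385 -0.59 0.031 255;15.5 -27.1 -58.1 -0.0385 -0.59 0.031 255;15.5 -27.1 -58.1 -0.0385 -0.59 0.031 255;15.5 -27.1 -58.1 -0.0385 -0.59 0.031 255'
python3 -c "
from go import *
p,Rt=place('r',100,[3,-37.5]);delta(p,Rt)"
```

```text
clock: 13.85
eef_pos: [491.6, 140.3, 135.8]
tcp_rot: [-3.141, 0.001, 0.937]
contact_force: [1.4, -0.8, -2.7]
opening: 0.504
grasp_force: 72.4
t 13.85 turn [-0.04  0.06  0.08] shift [ 0.0753 -0.0468  0.0357] F [ 1.4 -0.8 -2.7] q [ 0.28  0.3   1.96 -0.    0.89  0.91] open 0.504
```

```bash
python3 -m creep '0 0 0 0.075 -0.047 0.035 255;0 0 0 0.075 -0.047 0.035 255;0 0 0 0.075 -0.047 0.035 255;0 0 0 0.075 -0.047 0.035 255;0 0 0 0.075 -0.047 0.035 255'
python3 -c "
from go import *
p,Rt=place('r',50,[3,-37.5]);delta(p,Rt)"
```

```text
clock: 14.48
eef_pos: [498.7, 224.7, 102.5]
tcp_rot: [3.141, -0.0, 0.934]
contact_force: [-0.7, 0.3, -2.5]
opening: 0.502
grasp_force: 72.5
t 14.47 turn [ 0.05 -0.   -0.07] shift [ 0.0031 -0.0026  0.0525] F [-0.7  0.3 -2.5] q [ 0.42  0.39  1.91 -0.    0.84  1.06] open 0.502
```

```bash
python3 -m creep '0 0 0 0.003 -0.0025 0.03 255;0 0 0 0.003 -0.0025 0.0525 255;0 0 0 0.003 -0.0025 0.0525 255;0 0 0 0.003 -0.0025 0.0525 255'
python3 - <<'E'
from go import *
from ov import *
p,Rt=place('r',33,[3,-37.5]);shot('side');delta(p,Rt)
s=r.sense()
f=load('side');Q=cloud(f).reshape(-1,3);I=f['img'].reshape(-1,3).astype(int);z=Q[:,2]
m=(np.linalg.norm(Q[:,:2]-BO,axis=1)<95)&(abs(I[:,0]-I[:,2])<35)&(I.max(1)>110)&(z>52)&(z<72);print(m.sum(),np.median(z[m]))
A=np.c_[Q[m,:2]-BO,np.ones(m.sum())];print(np.degrees(np.linalg.lstsq(A,z[m],rcond=None)[0])[:2])
overlay('side',[(466.5,248.5,-126.4,28,(0,255,0)),(466.5,248.5,53.6,s['eef_pos'][2]+11,(0,0,255))],(120,210,190,270),6,'e.png')
E
```

```text
clock: 14.98
eef_pos: [499.2, 229.1, 51.0]
tcp_rot: [3.14, -0.001, 0.934]
contact_force: [0.6, -0.3, -1.8]
opening: 0.503
grasp_force: 72.5
t 15.03 turn [ 0.11 -0.11 -0.06] shift [-0.0011 -0.0004  0.0183] F [ 0.7  0.4 -3. ] q [ 0.43  0.47  1.93 -0.    0.73  1.07] open 0.5
245 62.430058565629224
[1.114376   1.69087705]
```

View pics/e.png

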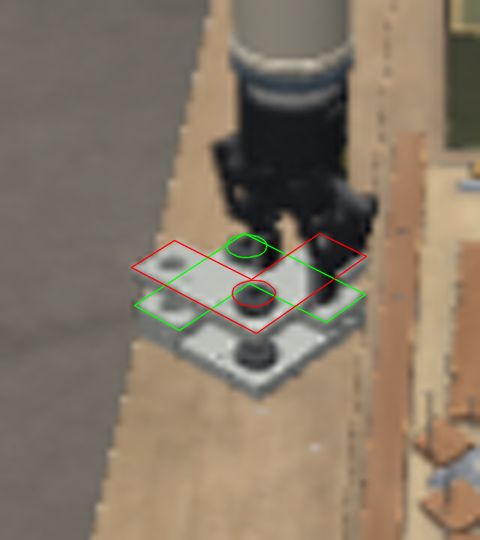

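```bash
python3 -m creep '0 0 0 -0.001 -0.0005 0.01 255;0 0 0 -0.001 -0.0005 0.016 255;0 0 0 -0.001 -0.0005 0.018 255;0 0 0 -0.001 -0.0005 0.018 255'; python3 -m creep '0 0 0 0 0 0.0007 255;0 0 0 0 0 0.0014 255;0 0 0 0 0 0.0014 255'
python3 -c "
from go import *
p,Rt=place('r',30,[3,-37.5]);delta(p,Rt)"
```

```text
clock: 15.52
eef_pos: [497.4, 228.8, 31.9]
tcp_rot: [3.141, -0.0, 0.935]
contact_force: [-0.1, 0.7, -2.0]
opening: 0.505
grasp_force: 72.5
clock: 15.9
eef_pos: [497.7, 228.9, 30.8]
tcp_rot: [3.14, -0.001, 0.935]
contact_force: [0.4, 0.3, -2.2]
opening: 0.503
grasp_force: 72.6
t 15.9 turn [ 0.07 -0.04 -0.02] shift [0.0002 0.0008 0.0008] F [ 0.4  0.3 -2.2] q [ 0.43  0.51  1.94 -0.    0.69  1.07] open 0.503
```

```bash
python3 -m creep '0 0 0 0 0.0005 0.0005 255;0 0 0 0 0.0005 0.001 255;0 0 0 0 0.0005 0.001 255'
```

```text
clock: 16.27
eef_pos: [497.9, 228.7, 30.3]
tcp_rot: [3.141, -0.001, 0.935]
contact_force: [-2.4, 0.2, 6.9]
opening: 0.503
grasp_force: 73.6
```

Contact (about 9 N): release and lift.

```bash
python3 -m creep '0 0 0 0 0 0 255;0 0 0 0 0 -0.0003 70;0 0 0 0 0 -0.0003 50;0 0 0 0 0 -0.0003 50;0 0 0 0 0 -0.02 50;0 0 0 0 0 -0.06 50;0 0 0 0 0 -0.12 50;0 0 0 0 0 -0.12 50'
python3 -m creep '0 0 0 0 0.06 -0.12 50;0 0 0 0 0.12 -0.12 50;0 0 0 0 0.18 -0.12 50;0 0 0 0 0.24 -0.12 50;0 0 0 0 0.24 -0.12 50;0 0 0 0 0.24 -0.12 50'
python3 - <<'E'
from go import *
from ov import *
from fit import *
f=shot('side');Q=cloud(f).reshape(-1,3);z=Q[:,2]
d=np.linalg.norm(Q[:,:2]-BO,axis=1)<95
m=d&(z>37.5)&(z<47);b=d&(z<32);print(m.sum(),np.median(z[m]),fitL(Q[m,:2],Q[b,:2],[*BO,53.6]))
A=np.c_[Q[m,:2]-BO,np.ones(m.sum())];print(np.degrees(np.linalg.lstsq(A,z[m],rcond=None)[0])[:2])
overlay('side',[(466.5,248.5,53.6,42,(0,0,255)),(466.5,248.5,-126.4,28,(0,255,0))],(120,210,190,270),6,'f.png')
a=cv2.imread('pics/f.png');g=f['img'][120:210,190:270,::-1];cv2.imwrite('pics/f2.png',cv2.resize(np.hstack([cv2.resize(a,None,fx=.8,fy=.8),cv2.resize(g,(384,432),interpolation=cv2.INTER_CUBIC)]),None,fx=1,fy=1))
E
```

```text
clock: 17.27
eef_pos: [500.7, 229.8, 154.2]
tcp_rot: [3.136, -0.008, 0.935]
contact_force: [-0.2, 1.3, -0.4]
opening: 0.8
grasp_force: 0.0
clock: 18.02
eef_pos: [692.2, 84.1, 268.4]
tcp_rot: [3.141, 0.001, 0.932]
contact_force: [-0.1, -0.4, 0.3]
opening: 0.806
grasp_force: 0.0
287 42.18898276735604 (array([465.53805942, 252.14505164,  53.31390603]), np.float64(2.561135817665398))
[ 0.11922222 -0.91217145]
```

View pics/f2.png

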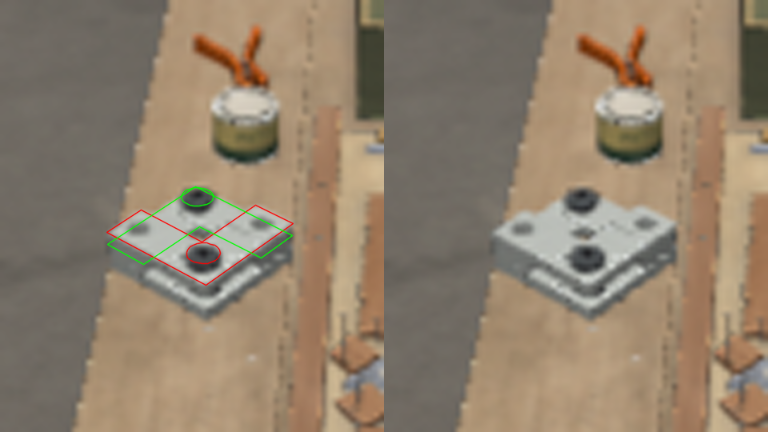

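```bash
python3 -c "
from rig import r
print(r.sign_off())"
```

```text
the job is handed in; nothing more can be done
None
```

Both squares are off the stand and stacked on the base, `square_l` first and then `square_r`. In the last picture the pile lies flat with outlines in line and screw heads clear, its top face at about 42 mm, and I handed the job in at about 18 s.

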